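# Last shaker in, tray shut

## Robot

A 6-joint arm with a two-finger parallel gripper is mounted at the origin on the work surface. World frame = base frame: x ahead of the robot, y to its left, z up, the work surface at z = 0. Lengths are in m, angles in rad, forces in N, time in s.
With the tool pointing down it reaches from about 0.375 to 0.975 m from the base axis. Payload 3.8 kg.
Tool frame: the origin (TCP) lies at the very end of the fingers, on their centre line; the grasp point (between the pads) lies 19 mm behind it (bot.grip_point_offset is the distance from the TCP to the grasp point, in m); z points along the fingers, x is the direction in which the jaws open and shut, and the axes are right-handed (so a half turn about z gives the same grasp; the last joint's range is limited). The gripper opens to 85 mm and grips with 20 to 120 N. Pads are 22 mm wide; open, the fingers measure 114 mm over their backs; the gripper's body (76 mm by 85 mm) begins 54 mm behind the grasp point. The pads swing forward as they close: fully open they stand 13 mm farther back than shut.
Start: joints at [-1.178, 0.264, 1.604, -0, 1.274, -0.037], TCP at [0.281, -0.614, 0.231] pointing down, gripper open.
Joint ranges: [-2.63, 2.63], [-0.94, 2.18], [0.31, 2.57], [-1.31, 4.45], [0, 2.66], [-2.55, 2.55]. Speed limits (rad/s): [2.57, 2.57, 3.14, 3.14, 3.14, 3.14].

## Interface

Orientations are given as a rotation vector (axis times angle).
In Python, from workcell import bot, read_camera gives the robot as it stands.
- The arm moves only by the tool arm_command, never from a script. Its argument "rows" is a list of rows, each an object with "delta_rot": the turn, a rotation vector about the tool's x, y, z in rad, a list of three; "xyz": the shift along the tool's x, y, z in m, a list of three; "gripper": the finger opening in m, from 0 to 0.0854. A call has 1 to 12 rows; each row shifts and turns the commanded pose from where the row before left it, along the tool's axes as they then stand; what a row does not reach is not made up. A row lasts 1/10 s, in which the tool goes at most 50 mm and 8.59 degrees, less where a joint would pass 70% of its speed; a pose out of reach is approached as far as the arm can. A call is refused whole if a number of a shift passes 0.05 or a number of a turn 0.15, either way. A call with a gripper value outside its range is refused whole. The fingers move at their own pace and stop on an object; "force" is the grip in N (left out, the last holds). Time passes only in rows, so rows that do not move let the fingers close. It gives the time, the measured TCP pose, the force and the opening at its end, in the units of the state.
- bot.read_state(): the state, without advancing time (a new reading comes with each control period).
- read_camera(name): name is "scene" or "top" or "wrist"; returns a dict with "pixels" (400x640x3 uint8, red, green, blue), "range_z" (400x640 float32, m along the optical axis (not along the pixel's ray), 0 where there is no reading), "intrinsics" (3x3 intrinsics, pixels), "camera_from_world" (4x4, takes a point from world to camera coordinates). Camera axes: x right, y up, looking along -z (the intrinsics and any distortion apply to the point x, -y, -z); pixel columns grow to the right and rows downward; lengths in m; the calibration is good to about 2 mm. A picture is of the moment at which its call begins.
- bot.finish_job(): hands the job in, once; it reports no verdict.
The state is a dict: "time": time; "q": joint angles; "joint_vel": joint speeds; "joint_torque": joint torques, N m; "tool_pos": TCP position; "tcp_rot": TCP orientation; "wrist_force": force on the tool from outside, world axes, zero at the start; "torque": the same for the moment, N m; "width": opening from 0.0 (shut) to 1.0 (fully open).
Only numpy, scipy, OpenCV 4.12 (cv2) and the standard library are available. Lean on these libraries where they do the work, as an engineer would, in place of code of your own. Each camera call takes 0.05 s, during which the arm holds its last target.

## Task

Take the glass shaker with the black cap that stands loose on the bench beside the blue tray and stand it upright in the empty bay in the middle of the front row of the pulled-out tray; set it down and let go, do not drop it. Then push the tray fully home into the oak-topped cabinet, with the shaker still standing in its bay. Leave the shaker with the white cap where it stands.

Things in the scene. Friction and masses are not known exactly. Their poses are not given: they have to be found in the camera images.
- shaker: Shaker to load: clear glass, 42 mm diameter, with a black cap (46 mm diameter, the upper 24 mm); 80 mm tall, 85 to 170 g. Stands loose on the bench left or right of the tray. Origin: centre of its underside, z up. Other loose bystanders near it, in changing places: the white-capped shaker, an upturned capless glass jar (48 mm wide, 66 tall), a metal cup (66 mm wide, 75 tall).
- white_shaker: Bystander of the same shape and size as the shaker but with a white cap; leave it alone. Origin: centre of its underside, z up.
- bay (a point): Floor centre of the empty bay, middle of the blue tray's front row; moves with the tray. x: level, into the cabinet (push direction); y: left; z: up. Floor 12 mm over the bench; bay 103 mm (x) by 80 mm (y), dividers 38 mm high. Fixed black-capped shakers of the same size stand in the tray 84 mm to its left and right and 107 mm behind. Outer face of the tray's front panel: 62 mm towards -x.
- tray (a joint): How far the tray is pulled out, m: 0 shut (end stop), 0.16 fully out; starts 0.13 to 0.16. Slides along the bay's x, about 3 N to push, stays where left. Flat blue front panel to push on: 262 mm wide, centred on the bay, top 75 mm over the bench; shut, it stays 30 mm proud of the cabinet. Cabinet: 310 mm wide, oak top 122 mm over the bench, opening 104 mm high.
Not all that is in view belongs to the job. Leave any pink or purple look-alike of the shaker alone.

How it is judged:
On the way, in this order (a step that is already met when the one before it is completed fails the run):
1. the black-capped shaker stands upright on the floor of the empty bay, let go, while the tray is still open (x of shaker in the frame of bay between -0.035 and 0.035 m and y of shaker in the frame of bay between -0.025 and 0.025 m and z of shaker in the frame of bay between -0.006 and 0.006 m and angle between shaker's own z axis and vertical below 0.17 rad and contact force between shaker and the fingers below 0.1 N and value of joint tray above 0.06 m), for 0.2 s.
2. the tray is pushed fully home (value of joint tray below 0.012 m), for 0.2 s.
At the end, for the whole second after the job is handed in: The tray is shut to within 12 mm of its stop and at rest; the black-capped shaker stands at rest on the floor of the middle front bay (within 35 mm of its centre along x, 25 mm along y, 6 mm in height), upright within 10 degrees; the white-capped shaker has not been moved by more than 30 mm (value of joint tray below 0.012 m and velocity of joint tray between -0.01 and 0.01 m/s and x of shaker in the frame of bay between -0.035 and 0.035 m and y of shaker in the frame of bay between -0.025 and 0.025 m and z of shaker in the frame of bay between -0.006 and 0.006 m and angle between shaker's own z axis and vertical below 0.17 rad and linear speed of shaker below 0.02 m/s); the robot touches nothing.
It fails at once if the white-capped shaker is moved by more than 30 mm (distance of white_shaker from where it was at the start of the episode above 0.03 m).
It fails at once if the black-capped shaker is dropped or flung (moves faster than 0.8 m/s out of the fingers, a fall of about 33 mm) (linear speed of shaker above 0.8 m/s and contact force between shaker and the fingers below 0.05 N).
It also fails if it takes over 51 s, if anything falls off the work surface, if the arm or the gripper's body presses on something with over 40 N, if the wrist force passes 120 N, or if a joint passes its speed limit or range.

## Working session

There is one attempt and no reset: what is moved stays moved. The work goes in short steps, Python scripts to look and compute and a tool call to move; the robot and the scene stay as the last step left them, time stands still between calls to the robot, and variables do not carry over. Pictures are saved under pics/ and viewed, and the job is handed in when it is done.

Besides the shell and the picture viewer there is one more tool, called as a command line: name --argument value ..., lists and objects as JSON in quotes. arm_command: Moves the arm, as the interface text tells. Its arguments: {"type":"object","properties":{"rows":{"type":"array","items":{"type":"object","properties":{"delta_rot":{"type":"array","items":{"type":"number"}},"xyz":{"type":"array","items":{"type":"number"}},"gripper":{"type":"number"}}}},"force":{"type":"number"}},"required":["rows"]}

```bash
mkdir -p pics; ls; python3 - <<'E'
from workcell import bot, read_camera
import cv2,numpy as np
s=bot.read_state();print({k:np.round(v,3).tolist() for k,v in s.items()})
for n in ("scene","top","wrist"):
    c=read_camera(n);cv2.imwrite(f"pics/{n}0.png",c["pixels"][:,:,::-1]);np.savez(f"{n}0.npz",**c)
    print(n,np.round(c["intrinsics"],1).tolist(),np.round(c["camera_from_world"],3).tolist(), (c["range_z"]>0).mean(),[k for k in c])
E
```

```text
pics
{'time': 0.0, 'q': [-1.178, 0.265, 1.605, 0.0, 1.274, -0.037], 'joint_vel': [-0.001, 0.0, 0.001, -0.001, -0.002, -0.002], 'joint_torque': [0.001, -51.511, -36.731, 0.0, 0.013, 0.0], 'tool_pos': [0.281, -0.613, 0.23], 'tcp_rot': [-2.643, 1.696, 0.003], 'wrist_force': [-0.209, 0.207, -1.162], 'torque': [0.003, -0.088, -0.043], 'width': 0.999}
scene [[382.6, 0.0, 323.5], [0.0, 382.6, 198.8], [0.0, 0.0, 1.0]] [[0.367, 0.93, 0.011, -0.189], [-0.716, 0.276, 0.641, 0.357], [0.593, -0.243, 0.768, -1.282], [0.0, 0.0, 0.0, 1.0]] 0.99582421875 ['pixels', 'range_z', 'intrinsics', 'camera_from_world']
top [[376.7, 0.0, 316.5], [0.0, 376.7, 206.2], [0.0, 0.0, 1.0]] [[-0.01, -1.0, -0.02, -0.011], [0.995, -0.012, 0.096, -0.545], [-0.096, -0.019, 0.995, -0.943], [0.0, 0.0, 0.0, 1.0]] 0.99594140625 ['pixels', 'range_z', 'intrinsics', 'camera_from_world']
wrist [[323.9, 0.0, 320.2], [0.0, 323.9, 201.0], [0.0, 0.0, 1.0]] [[0.417, -0.909, -0.003, -0.674], [0.874, 0.401, -0.275, 0.035], [0.252, 0.112, 0.961, -0.38], [0.0, 0.0, 0.0, 1.0]] 0.99605078125 ['pixels', 'range_z', 'intrinsics', 'camera_from_world']
```

View pics/scene0.png

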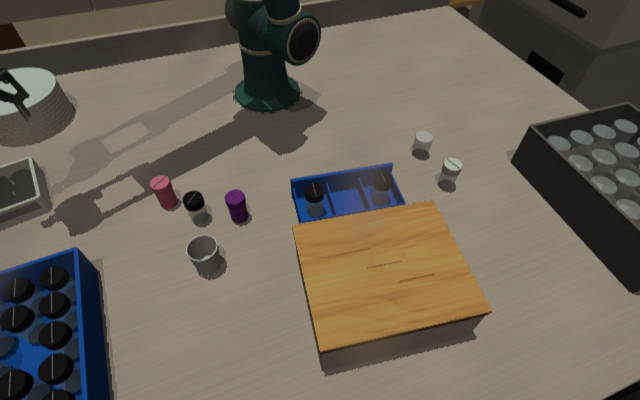

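View pics/top0.png

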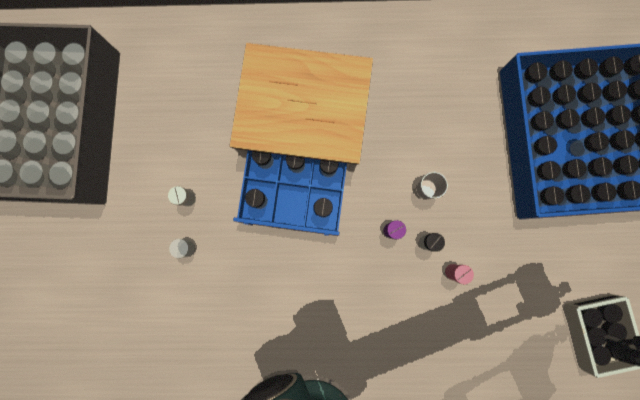

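View pics/wrist0.png

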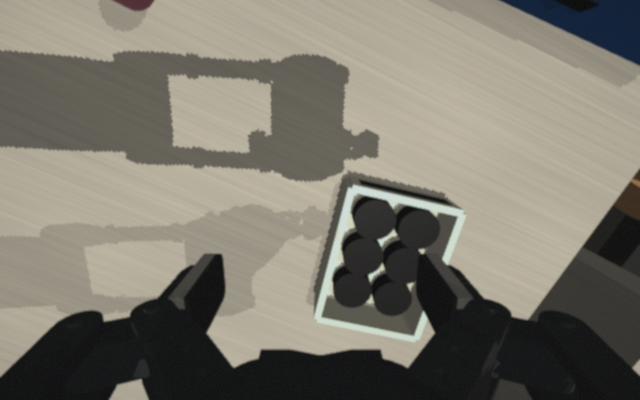

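```bash
cat > h.py <<'E'
import numpy as np,cv2
def ray(c,u,v,z):
    K=c["intrinsics"];T=c["camera_from_world"];R=T[:3,:3];t=T[:3,3]
    d=np.array([(u-K[0,2])/K[0,0],-(v-K[1,2])/K[1,1],-1.]);o=-R.T@t;w=R.T@d
    return o+w*(z-o[2])/w[2]
def pts(c):
    K=c["intrinsics"];T=c["camera_from_world"];R=T[:3,:3];t=T[:3,3]
    v,u=np.mgrid[:400,:640];r=c["range_z"]
    p=np.stack([(u-K[0,2])/K[0,0]*r,-(v-K[1,2])/K[1,1]*r,-r],-1)
    return (p-t)@R
def proj(c,p):
    K=c["intrinsics"];T=c["camera_from_world"];q=T[:3,:3]@np.array(p)+T[:3,3]
    return K[0,0]*q[0]/-q[2]+K[0,2],K[1,1]*q[1]/q[2]*1+K[1,2] if 0 else K[1,2]-K[1,1]*q[1]/-q[2]
E
python3 - <<'E'
from h import *
c=dict(np.load("top0.npz"));P=pts(c)
H=P[...,2]
for n,(u,v),lo in [("black",(434,242),.074),("purple",(396,230),.07),("pink",(462,274),.07),("cup",(430,186),.068),("white",(178,196),.07),("jar",(180,248),.06),("trL",(256,198),.085),("trR",(323,207),.085)]:
    w=np.zeros((400,640),bool);w[v-16:v+17,u-16:u+17]=1
    m=w&(H>lo)
    p=P[m]; print(n,m.sum(),np.round((p.min(0)+p.max(0))/2,4),np.round(p.max(0)-p.min(0),3),round(np.median(p[:,2]),4), np.round(p.mean(0),4))
# blue tray front panel & edges
hsv=cv2.cvtColor(c["pixels"],cv2.COLOR_RGB2HSV)
m=(hsv[...,0]>100)&(hsv[...,0]<125)&(hsv[...,1]>130);m[:, :225]=0;m[:,380:]=0;m[:140]=0;m[250:]=0
q=m&(H>.055)&(H<.085)
box=cv2.minAreaRect(P[q][:,:2].astype(np.float32)*1000);print("tray>55mm",box,np.round(cv2.boxPoints(box)))
# oak
o=(H>.11)&(H<.135);o[:, :225]=0;o[:,380:]=0;o[175:]=0
box=cv2.minAreaRect(P[o][:,:2].astype(np.float32)*1000);print("oak",box,np.round(cv2.boxPoints(box)),np.median(P[o][:,2]))
im=cv2.resize(c["pixels"][140:260,225:475,::-1],None,fx=3,fy=3,interpolation=cv2.INTER_CUBIC);cv2.imwrite("pics/crop1.png",im)
s=dict(np.load("scene0.npz"));im=cv2.resize(s["pixels"][140:290,120:320,::-1],None,fx=4,fy=4,interpolation=cv2.INTER_CUBIC);cv2.imwrite("pics/crop2.png",im)
E
```

```text
black 298 [ 0.4507 -0.1788  0.5323] [0.043 0.287 0.917] 0.0801 [ 0.4507 -0.2961  0.0922]
purple 294 [ 0.4769 -0.133   0.5304] [0.05  0.196 0.92 ] 0.0802 [ 0.4805 -0.2052  0.0955]
pink 320 [ 0.4014 -0.2112  0.5304] [0.101 0.352 0.92 ] 0.0797 [ 0.375  -0.3591  0.0909]
cup 134 [ 0.5367 -0.1849  0.5296] [0.17  0.299 0.922] 0.0743 [ 0.5864 -0.2983  0.1013]
white 292 [0.5229 0.1565 0.5304] [0.142 0.383 0.92 ] 0.0801 [0.5693 0.3202 0.089 ]
jar 306 [0.4421 0.1563 0.5253] [0.044 0.383 0.931] 0.0659 [0.4418 0.3193 0.0748]
trL 290 [0.5174 0.0599 0.538 ] [0.131 0.19  0.905] 0.0923 [0.5583 0.1284 0.1136]
trR 290 [ 0.5052 -0.0334  0.5385] [0.107 0.043 0.904] 0.0922 [ 0.5356 -0.0332  0.1044]
tray>55mm ((576.6233520507812, 45.60432434082031), (256.6787109375, 180.71865844726562), 81.49752044677734) [[468. -68.]
 [647. -95.]
 [685. 159.]
 [506. 186.]]
oak ((786.5107421875, 15.517898559570312), (310.54364013671875, 261.48455810546875), 81.6585922241211) [[ 635. -119.]
 [ 893. -157.]
 [ 938.  150.]
 [ 680.  188.]] 0.12247147038580193
```

View pics/crop1.png

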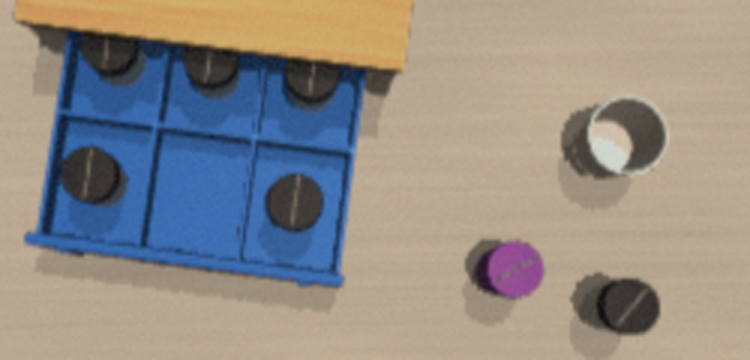

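View pics/crop2.png

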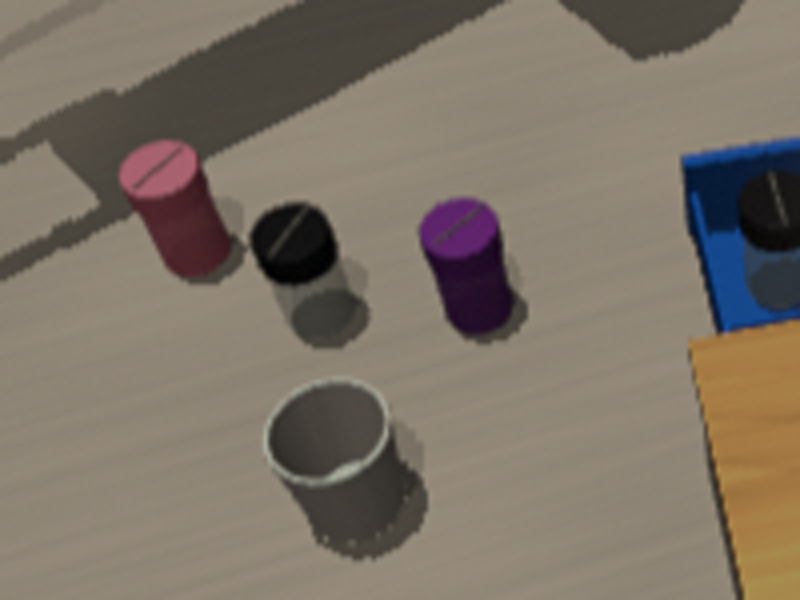

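Candidates in the top view are the loose black-capped glass at (434,242), purple at (396,230), pink at (462,274), the cup at (430,186), the white cap at (178,196), the jar at (180,248) and the fixed black caps in the tray. I choose (434,242); the crops show clear glass with a black cap.

```bash
python3 - <<'E'
from h import *
c=dict(np.load("top0.npz"));P=pts(c);H=P[...,2]
R={}
for n,(u,v),lo,hi in [("black",(434,242),.074,.086),("purple",(396,230),.074,.086),("pink",(462,274),.074,.086),("cup",(430,186),.068,.08),("white",(178,196),.074,.086),("trL",(256,198),.085,.1),("trR",(323,207),.085,.1)]:
    w=np.zeros((400,640),bool);w[v-18:v+19,u-18:u+19]=1
    m=w&(H>lo)&(H<hi);p=P[m];b=cv2.minEnclosingCircle(p[:,:2].astype(np.float32)*1000)
    print(n,m.sum(),np.round(b[0]),round(b[1],1),np.round(p.mean(0),4));R[n]=p.mean(0)
mid=(R["trL"]+R["trR"])/2;d=(R["trL"]-R["trR"])[:2];print("bay",mid,"d",np.linalg.norm(d),"yaw",np.degrees(np.arctan2(-d[0],d[1])))
# front panel top outer edge by rays
hsv=cv2.cvtColor(c["pixels"],cv2.COLOR_RGB2HSV)
m=(hsv[...,0]>100)&(hsv[...,0]<125)&(hsv[...,1]>130)&(H>.064)&(H<.082);m[:,:225]=0;m[:,380:]=0;m[:200]=0;m[250:]=0
b=cv2.minAreaRect(P[m][:,:2].astype(np.float32)*1000);print("front",b,np.round(cv2.boxPoints(b)))
# scene cross-check of black cap
s=dict(np.load("scene0.npz"));Q=pts(s);w=np.zeros((400,640),bool);w[185:215,178:212]=1
m=w&(abs(Q[...,2]-.08)<.004)&(s["pixels"].max(-1)<90);print("scene black",m.sum(),Q[m].mean(0))
E
```

```text
black 294 [ 451. -300.] 22.9 [ 0.4507 -0.2997  0.0799]
purple 283 [ 482. -209.] 23.3 [ 0.4812 -0.2085  0.0802]
pink 306 [ 374. -364.] 22.8 [ 0.3738 -0.3638  0.0798]
cup 136 [ 590. -305.] 33.2 [ 0.5904 -0.3077  0.074 ]
white 276 [571. 326.] 23.5 [0.5708 0.3245 0.0801]
trL 283 [561. 133.] 22.8 [0.5609 0.1324 0.0919]
trR 286 [537. -33.] 22.8 [ 0.5368 -0.0332  0.092 ]
bay [0.54884852 0.04963461 0.09197325] d 0.1673555453113778 yaw -8.282625846684036
front ((496.60748291015625, 57.864402770996094), (254.42811584472656, 43.69173049926758), 88.80621337890625) [[472. -69.]
 [516. -70.]
 [521. 185.]
 [477. 186.]]
scene black 252 [ 0.45346855 -0.30077476  0.08129897]
```

arm_command --rows '[{"delta_rot":[0,0,-0.1365],"xyz":[0,0,0],"gripper":0.085},{"delta_rot":[0,0,-0.1365],"xyz":[0,0,0],"gripper":0.085},{"delta_rot":[0,0,-0.1365],"xyz":[0,0,0],"gripper":0.085},{"delta_rot":[0,0,-0.1365],"xyz":[0,0,0],"gripper":0.085},{"delta_rot":[0,0,0],"xyz":[-0.005,-0.044,0],"gripper":0.085},{"delta_rot":[0,0,0],"xyz":[-0.004,-0.044,0],"gripper":0.085},{"delta_rot":[0,0,0],"xyz":[-0.004,-0.044,0],"gripper":0.085},{"delta_rot":[0,0,0],"xyz":[-0.004,-0.044,0],"gripper":0.085},{"delta_rot":[0,0,0],"xyz":[-0.004,-0.044,0],"gripper":0.085},{"delta_rot":[0,0,0],"xyz":[-0.004,-0.044,0],"gripper":0.085},{"delta_rot":[0,0,0],"xyz":[-0.004,-0.044,0],"gripper":0.085},{"delta_rot":[0,0,0],"xyz":[-0.005,-0.046,0],"gripper":0.085}]'

```text
time: 1.35
tool_pos: [0.4519, -0.2998, 0.2311]
tcp_rot: [3.003, -0.922, -0.0]
wrist_force: [0.5, 0.3, -0.7]
width: 0.994
```

```bash
cat >> h.py <<'E'
def toolinfo(s):
    from scipy.spatial.transform import Rotation as Ro
    R=Ro.from_rotvec(s["tcp_rot"]).as_matrix();return np.array(s["tool_pos"]),R
E
python3 - <<'E'
from workcell import bot,read_camera
from h import *
c=read_camera("wrist");s=bot.read_state();p,R=toolinfo(s);print(p,np.round(R,3),np.degrees(np.arctan2(R[1,0],R[0,0])))
P=pts(c);m=(abs(P[...,2]-.08)<.004)&(np.linalg.norm(P[...,:2]-[.451,-.3],axis=-1)<.04)
print(m.sum(),P[m].mean(0),cv2.minEnclosingCircle(P[m][:,:2].astype(np.float32)))
cv2.imwrite("pics/wrist1.png",c["pixels"][:,:,::-1])
E
```

```text
[ 0.45469851 -0.29361348  0.2310102 ] [[ 0.83  -0.558  0.002]
 [-0.558 -0.83   0.006]
 [-0.001 -0.006 -1.   ]] -33.9380252761314
1805 [ 0.45138705 -0.30055666  0.08003524] ((0.45092713832855225, -0.3011808693408966), 0.022878171876072884)
```

View pics/wrist1.png

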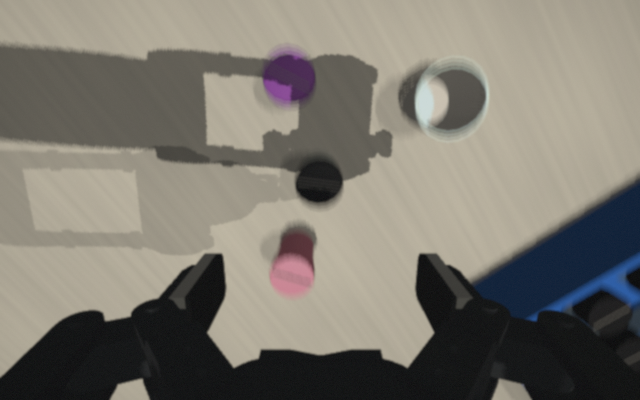

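The wrist view shows the black cap at (320,180), with purple at (289,77) and pink at (293,272) clear of the jaw line. Next I come down part way and let the arm settle.

arm_command --rows '[{"delta_rot":[0,0,0],"xyz":[0,0,0],"gripper":0.085},{"delta_rot":[0,0,0],"xyz":[0,0,0.04],"gripper":0.085},{"delta_rot":[0,0,0],"xyz":[0,0,0.04],"gripper":0.085},{"delta_rot":[0,0,0],"xyz":[0,0,0.02],"gripper":0.085},{"delta_rot":[0,0,0],"xyz":[0,0,0],"gripper":0.085},{"delta_rot":[0,0,0],"xyz":[0,0,0],"gripper":0.085},{"delta_rot":[0,0,0],"xyz":[0,0,0],"gripper":0.085}]'

```text
time: 2.1
tool_pos: [0.4525, -0.3029, 0.1332]
tcp_rot: [3.002, -0.922, 0.005]
wrist_force: [0.6, -0.0, -0.4]
width: 0.996
```

arm_command --rows '[{"delta_rot":[0,0,0],"xyz":[-0.002,-0.001,0.025],"gripper":0.085},{"delta_rot":[0,0,0],"xyz":[0,0,0.025],"gripper":0.085},{"delta_rot":[0,0,0],"xyz":[0,0,0.02],"gripper":0.085},{"delta_rot":[0,0,0],"xyz":[0,0,0.014],"gripper":0.085},{"delta_rot":[0,0,0],"xyz":[0,0,0],"gripper":0.085},{"delta_rot":[0,0,0],"xyz":[0,0,0],"gripper":0.085},{"delta_rot":[0,0,0],"xyz":[0,0,0],"gripper":0.085}]'

```text
time: 2.8
tool_pos: [0.4517, -0.3004, 0.0489]
tcp_rot: [3.003, -0.921, 0.004]
wrist_force: [0.1, -0.5, 0.4]
width: 0.998
```

```bash
python3 - <<'E'
from workcell import bot,read_camera
from h import *
c=read_camera("scene");cv2.imwrite("pics/s2.png",cv2.resize(c["pixels"][110:260,100:300,::-1],None,fx=4,fy=4,interpolation=cv2.INTER_CUBIC))
s=bot.read_state();print(s["tool_pos"],s["wrist_force"])
E
```

```text
[ 0.4515948  -0.30032683  0.04888689] [ 0.0156902  -0.02521376  0.84539397]
```

View pics/s2.png

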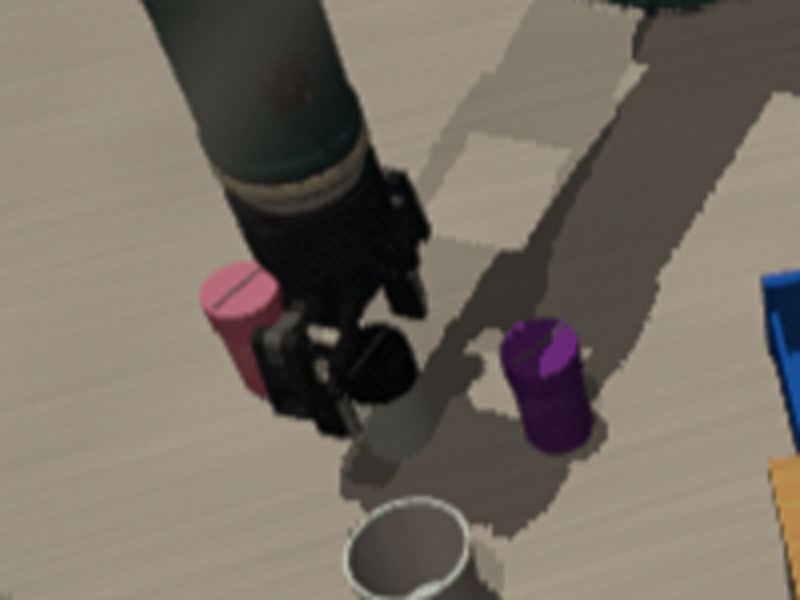

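The fingers straddle the black cap (crop pixel (380,360)) and touch nothing else, so I close.

arm_command --rows '[{"delta_rot":[0,0,0],"xyz":[0,0,0],"gripper":0.035},{"delta_rot":[0,0,0],"xyz":[0,0,0],"gripper":0.035},{"delta_rot":[0,0,0],"xyz":[0,0,0],"gripper":0.035},{"delta_rot":[0,0,0],"xyz":[0,0,0],"gripper":0.035},{"delta_rot":[0,0,0],"xyz":[0,0,0],"gripper":0.035},{"delta_rot":[0,0,0],"xyz":[0,0,0],"gripper":0.035},{"delta_rot":[0,0,0],"xyz":[0,0,0],"gripper":0.035},{"delta_rot":[0,0,0],"xyz":[0,0,0],"gripper":0.035}]' --force 40

```text
time: 3.65
tool_pos: [0.4508, -0.2997, 0.0479]
tcp_rot: [3.003, -0.921, 0.001]
wrist_force: [-1.1, 0.6, 5.0]
width: 0.527
```

arm_command --rows '[{"delta_rot":[0,0,0],"xyz":[0,0,-0.015],"gripper":0.035},{"delta_rot":[0,0,0],"xyz":[0,0,-0.03],"gripper":0.035},{"delta_rot":[0,0,0],"xyz":[0,0,-0.03],"gripper":0.035},{"delta_rot":[0,0,0],"xyz":[0,0,-0.03],"gripper":0.035},{"delta_rot":[0,0,0],"xyz":[0,0,-0.025],"gripper":0.035},{"delta_rot":[0,0,0],"xyz":[0,0,0],"gripper":0.035},{"delta_rot":[0,0,0],"xyz":[0,0,0],"gripper":0.035}]'

```text
time: 4.35
tool_pos: [0.4503, -0.2994, 0.1774]
tcp_rot: [3.003, -0.921, 0.001]
wrist_force: [-1.0, -0.2, -2.6]
width: 0.524
```

```bash
python3 - <<'E'
from workcell import bot,read_camera
from h import *
c=read_camera("scene");cv2.imwrite("pics/s3.png",cv2.resize(c["pixels"][60:260,100:300,::-1],None,fx=3,fy=3,interpolation=cv2.INTER_CUBIC))
s=bot.read_state();print(s["tool_pos"],s["wrist_force"],s["width"])
E
```

```text
[ 0.44954783 -0.2987973   0.17606099] [ 0.22237522 -0.26177672 -1.21839536] 0.5256254124906186
```

View pics/s3.png

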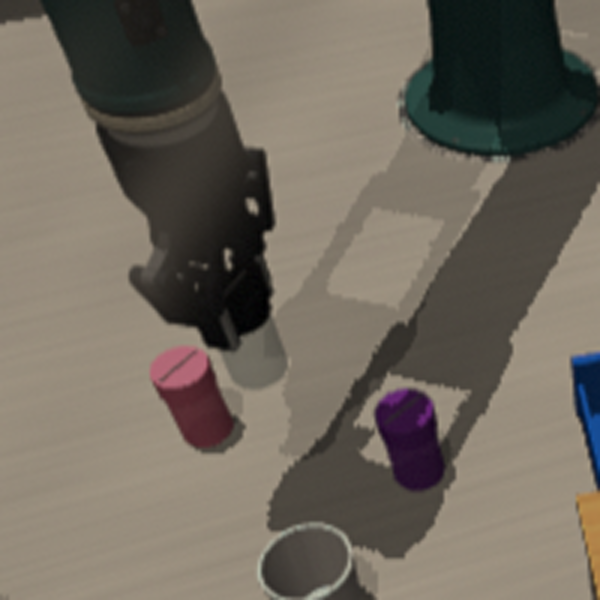

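arm_command --rows '[{"delta_rot":[0,0,-0.112],"xyz":[0,0,0],"gripper":0.035},{"delta_rot":[0,0,-0.112],"xyz":[0,0,0],"gripper":0.035},{"delta_rot":[0,0,-0.112],"xyz":[0,0,0],"gripper":0.035},{"delta_rot":[0,0,-0.111],"xyz":[0,0,0],"gripper":0.035},{"delta_rot":[0,0,0],"xyz":[0.003,-0.02,0],"gripper":0.035},{"delta_rot":[0,0,0],"xyz":[0.005,-0.035,0],"gripper":0.035},{"delta_rot":[0,0,0],"xyz":[0.005,-0.04,0],"gripper":0.035},{"delta_rot":[0,0,0],"xyz":[0.005,-0.04,0],"gripper":0.035},{"delta_rot":[0,0,0],"xyz":[0.005,-0.04,0],"gripper":0.035},{"delta_rot":[0,0,0],"xyz":[0.005,-0.04,0],"gripper":0.035},{"delta_rot":[0,0,0],"xyz":[0.005,-0.04,0],"gripper":0.035},{"delta_rot":[0,0,0],"xyz":[0.005,-0.04,0],"gripper":0.035}]'

```text
time: 5.6
tool_pos: [0.5299, -0.0115, 0.1746]
tcp_rot: [3.133, -0.232, -0.007]
wrist_force: [1.3, 0.1, -0.7]
width: 0.526
```

arm_command --rows '[{"delta_rot":[0,0,0],"xyz":[0.005,-0.035,0],"gripper":0.035},{"delta_rot":[0,0,0],"xyz":[0.005,-0.03,0],"gripper":0.035},{"delta_rot":[0,0,0],"xyz":[0,0,0],"gripper":0.035},{"delta_rot":[0,0,0],"xyz":[0,0,0],"gripper":0.035},{"delta_rot":[0,0,0],"xyz":[0,0,0],"gripper":0.035},{"delta_rot":[0,0,0],"xyz":[0,0,0],"gripper":0.035}]'

```text
time: 6.2
tool_pos: [0.5502, 0.0485, 0.1764]
tcp_rot: [3.132, -0.234, -0.002]
wrist_force: [0.6, 0.0, -2.0]
width: 0.527
```

```bash
python3 - <<'E'
from workcell import bot,read_camera
from h import *
for n in("scene","wrist"):
    c=read_camera(n);cv2.imwrite(f"pics/{n}4.png",c["pixels"][:,:,::-1]);np.savez(n+"4.npz",**c)
s=bot.read_state();p,R=toolinfo(s);print(p,np.degrees(np.arctan2(R[1,0],R[0,0])),R[:,2],s["wrist_force"],s["width"])
print(R[:,:2].T@(np.array([.549,.050,0])-p*[1,1,0]))
E
```

```text
[0.55065408 0.0485537  0.1770278 ] -8.565525355250935 [-4.83328002e-04 -1.43974712e-04 -9.99999873e-01] [ 0.68744068 -0.16723614 -0.85241327] 0.5278656353195308
[-0.00185105 -0.00118381]
```

View pics/wrist4.png

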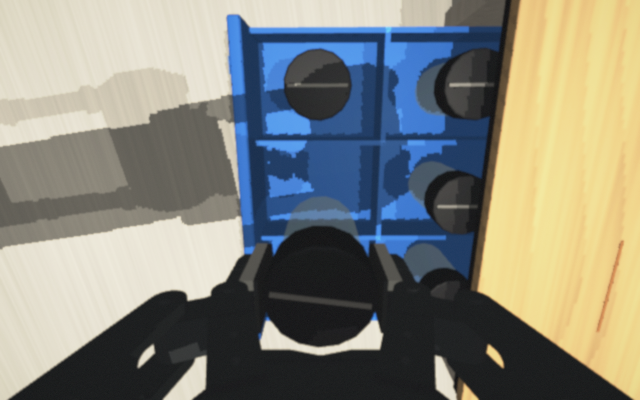

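View pics/scene4.png

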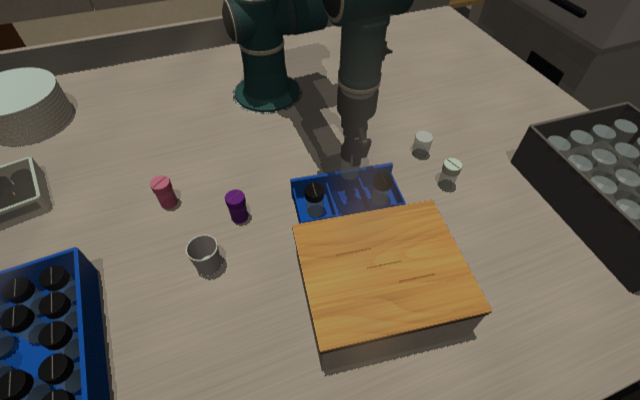

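Shaker is held at wrist pixel (320,285), right over the middle front bay. I go down in steps and watch the force.

arm_command --rows '[{"delta_rot":[0,0,0],"xyz":[-0.002,-0.001,0.02],"gripper":0.035},{"delta_rot":[0,0,0],"xyz":[0,0,0.03],"gripper":0.035},{"delta_rot":[0,0,0],"xyz":[0,0,0.03],"gripper":0.035},{"delta_rot":[0,0,0],"xyz":[0,0,0.02],"gripper":0.035},{"delta_rot":[0,0,0],"xyz":[0,0,0.008],"gripper":0.035},{"delta_rot":[0,0,0],"xyz":[0,0,0],"gripper":0.035},{"delta_rot":[0,0,0],"xyz":[0,0,0],"gripper":0.035},{"delta_rot":[0,0,0],"xyz":[0,0,0],"gripper":0.035}]'

```text
time: 7.1
tool_pos: [0.5507, 0.0508, 0.071]
tcp_rot: [-3.133, 0.233, -0.005]
wrist_force: [-0.0, 0.4, -0.8]
width: 0.525
```

arm_command --rows '[{"delta_rot":[0,0,0],"xyz":[0,0,0.004],"gripper":0.035},{"delta_rot":[0,0,0],"xyz":[0,0,0.004],"gripper":0.035},{"delta_rot":[0,0,0],"xyz":[0,0,0],"gripper":0.035},{"delta_rot":[0,0,0],"xyz":[0,0,0],"gripper":0.035}]'

```text
time: 7.5
tool_pos: [0.5489, 0.0509, 0.0611]
tcp_rot: [3.133, -0.232, -0.001]
wrist_force: [-0.2, -0.4, -2.4]
width: 0.527
```

arm_command --rows '[{"delta_rot":[0,0,0],"xyz":[0,0,0.001],"gripper":0.035},{"delta_rot":[0,0,0],"xyz":[0,0,0],"gripper":0.035},{"delta_rot":[0,0,0],"xyz":[0,0,0],"gripper":0.035}]'

```text
time: 7.8
tool_pos: [0.5491, 0.0509, 0.0603]
tcp_rot: [-3.133, 0.232, 0.0]
wrist_force: [0.2, -0.1, -1.7]
width: 0.526
```

arm_command --rows '[{"delta_rot":[0,0,0],"xyz":[0,0,0.001],"gripper":0.035},{"delta_rot":[0,0,0],"xyz":[0,0,0],"gripper":0.035},{"delta_rot":[0,0,0],"xyz":[0,0,0],"gripper":0.035}]'

```text
time: 8.1
tool_pos: [0.5494, 0.0509, 0.0598]
tcp_rot: [-3.133, 0.232, -0.001]
wrist_force: [-1.5, -1.4, 4.0]
width: 0.527
```

```bash
python3 - <<'E'
from workcell import bot,read_camera
from h import *
c=read_camera("scene");cv2.imwrite("pics/s5.png",cv2.resize(c["pixels"][130:230,270:430,::-1],None,fx=5,fy=5,interpolation=cv2.INTER_CUBIC))
for i in range(4):
    read_camera("top");s=bot.read_state();print(s["tool_pos"],s["wrist_force"])
E
```

```text
[0.54943698 0.05088221 0.05984442] [-2.14067013 -0.47599139  5.02142858]
[0.54943215 0.0508801  0.05985223] [-2.17968127 -0.88430555  6.25833434]
[0.54941936 0.05085648 0.05983181] [-2.38438396  0.55143681  5.79470079]
[0.54938308 0.05086385 0.05981303] [-1.69952345  0.39004433  5.21315664]
```

View pics/s5.png

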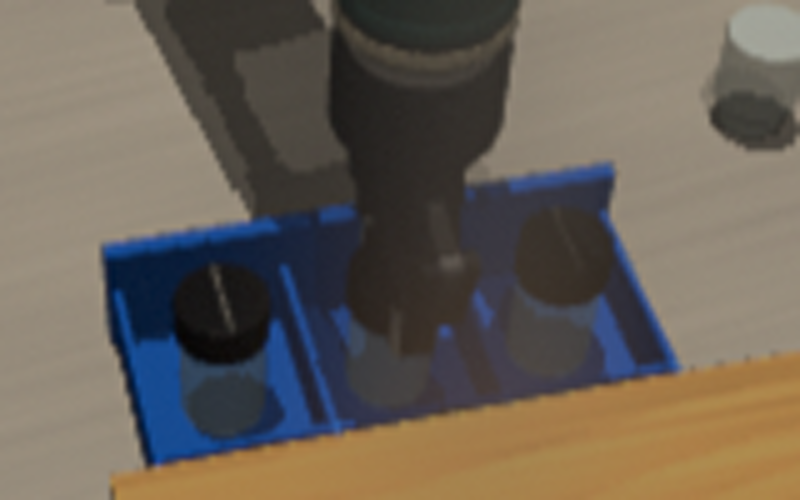

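The shaker stands on the bay floor (crop pixel (390,370)) with about 5 N pushing up. I release it with a small opening to stay inside the bay, then go straight up.

arm_command --rows '[{"delta_rot":[0,0,0],"xyz":[0,0,0],"gripper":0.05},{"delta_rot":[0,0,0],"xyz":[0,0,0],"gripper":0.055},{"delta_rot":[0,0,0],"xyz":[0,0,0],"gripper":0.06},{"delta_rot":[0,0,0],"xyz":[0,0,0],"gripper":0.06},{"delta_rot":[0,0,0],"xyz":[0,0,0],"gripper":0.06},{"delta_rot":[0,0,0],"xyz":[0,0,0],"gripper":0.06},{"delta_rot":[0,0,0],"xyz":[0,0,0],"gripper":0.06},{"delta_rot":[0,0,0],"xyz":[0,0,0],"gripper":0.06}]'

```text
time: 9.15
tool_pos: [0.5492, 0.0508, 0.0593]
tcp_rot: [-3.133, 0.232, -0.0]
wrist_force: [-0.5, 0.2, 0.5]
width: 0.702
```

arm_command --rows '[{"delta_rot":[0,0,0],"xyz":[0,0,-0.01],"gripper":0.06},{"delta_rot":[0,0,0],"xyz":[0,0,-0.02],"gripper":0.06},{"delta_rot":[0,0,0],"xyz":[0,0,-0.03],"gripper":0.06},{"delta_rot":[0,0,0],"xyz":[0,0,-0.04],"gripper":0.06},{"delta_rot":[0,0,0],"xyz":[0,0,-0.03],"gripper":0.06},{"delta_rot":[0,0,0],"xyz":[-0.04,0,0],"gripper":0},{"delta_rot":[0,0,0],"xyz":[-0.05,0,0],"gripper":0},{"delta_rot":[0,0,0],"xyz":[-0.05,0,0],"gripper":0},{"delta_rot":[0,0,0],"xyz":[0,0,0],"gripper":0},{"delta_rot":[0,0,0],"xyz":[0,0,0],"gripper":0},{"delta_rot":[0,0,0],"xyz":[0,0,0],"gripper":0},{"delta_rot":[0,0,0],"xyz":[0,0,0],"gripper":0}]'

```text
time: 10.35
tool_pos: [0.4124, 0.0714, 0.1902]
tcp_rot: [-3.133, 0.233, -0.003]
wrist_force: [0.8, -0.5, 0.1]
width: 0.003
```

```bash
python3 - <<'E'
from workcell import bot,read_camera
from h import *
s=bot.read_state();p,R=toolinfo(s);print(p,np.degrees(np.arctan2(R[1,0],R[0,0])),s["wrist_force"],s["width"],s["q"])
c=read_camera("top");cv2.imwrite("pics/top6.png",cv2.resize(c["pixels"][140:260,200:400,::-1],None,fx=4,fy=4,interpolation=cv2.INTER_CUBIC))
P=pts(c);H=P[...,2];yaw=np.radians(-8.3);e=np.array([np.cos(yaw),np.sin(yaw)]);l=np.array([-e[1],e[0]])
D=P[...,:2]-[.549,.050];B=np.stack([D@e,D@l],-1)
m=(abs(H-.092)<.005)&(abs(B[...,0])<.04)&(abs(B[...,1])<.045);print("cap in bay",m.sum(),P[m].mean(0),B[m].mean(0))
c=read_camera("scene");cv2.imwrite("pics/s6.png",cv2.resize(c["pixels"][130:230,270:430,::-1],None,fx=5,fy=5,interpolation=cv2.INTER_CUBIC))
E
```

```text
[0.41243506 0.07144335 0.19018937] -8.496822067212587 [ 0.82919871 -0.53289833  0.1372412 ] 0.002602826159619698 [ 1.12083458e-01 -2.09879012e-01  2.16708115e+00 -1.09852786e-04
  1.18271479e+00  2.60422189e-01]
cap in bay 277 [0.54969526 0.04935371 0.0920796 ] [ 0.00078127 -0.00053916]
```

View pics/top6.png

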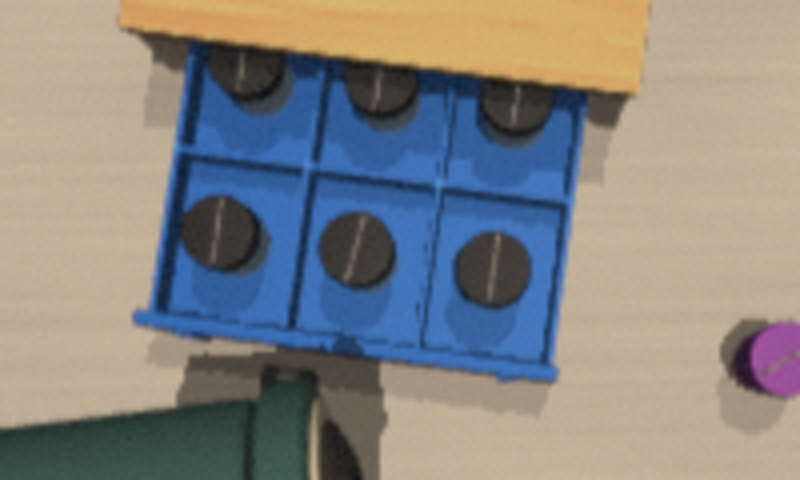

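View pics/s6.png

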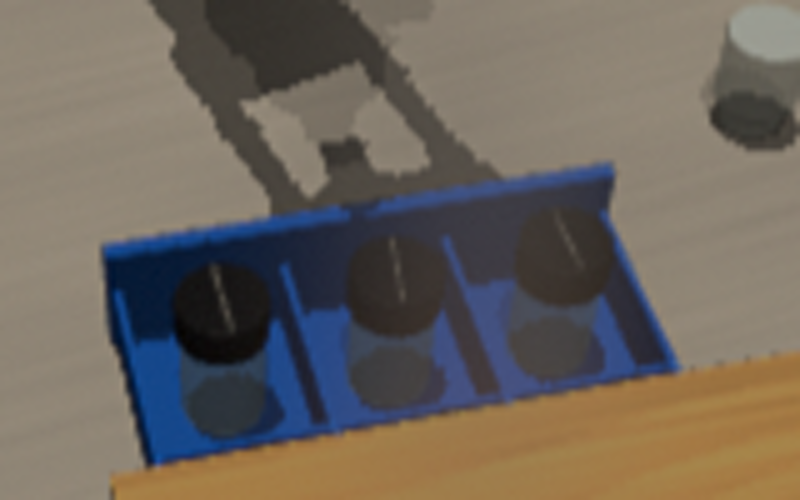

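The black-capped shaker stands 1 mm from the bay centre with its cap top at 92 mm, so it is on the floor and upright. Now I lower the shut fingers in front of the panel.

arm_command --rows '[{"delta_rot":[0,0,0],"xyz":[0,0,0.03],"gripper":0},{"delta_rot":[0,0,0],"xyz":[0,0,0.04],"gripper":0},{"delta_rot":[0,0,0],"xyz":[0,0,0.04],"gripper":0},{"delta_rot":[0,0,0],"xyz":[0,0,0.024],"gripper":0},{"delta_rot":[0,0,0],"xyz":[0,0,0],"gripper":0},{"delta_rot":[0,0,0],"xyz":[0.02,0,0],"gripper":0},{"delta_rot":[0,0,0],"xyz":[0.01,0,0],"gripper":0},{"delta_rot":[0,0,0],"xyz":[0,0,0],"gripper":0},{"delta_rot":[0,0,0],"xyz":[0,0,0],"gripper":0},{"delta_rot":[0,0,0],"xyz":[0,0,0],"gripper":0}]'

```text
time: 11.45
tool_pos: [0.4401, 0.0671, 0.0557]
tcp_rot: [-3.133, 0.232, -0.0]
wrist_force: [-0.2, 0.6, -0.4]
width: 0.002
```

```bash
python3 - <<'E'
from workcell import bot,read_camera
from h import *
c=read_camera("scene");cv2.imwrite("pics/s7.png",cv2.resize(c["pixels"][100:240,260:440,::-1],None,fx=4,fy=4,interpolation=cv2.INTER_CUBIC))
s=bot.read_state();print(s["tool_pos"],s["wrist_force"])
E
```

```text
[0.43987509 0.06710201 0.05552273] [-0.2349576  -0.33322446  0.52421679]
```

View pics/s7.png

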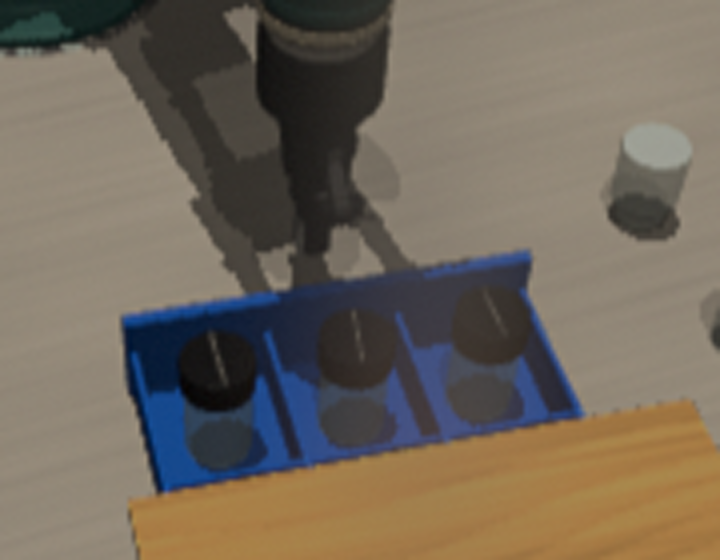

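The shut fingers are at crop pixel (318,245), clear of the panel. The knuckles stick out along the jaw axis, so I turn a quarter turn to put the jaws along the panel and the camera away from the cabinet.

arm_command --rows '[{"delta_rot":[0,0,-0.143],"xyz":[0,0,0],"gripper":0},{"delta_rot":[0,0,-0.143],"xyz":[0,0,0],"gripper":0},{"delta_rot":[0,0,-0.143],"xyz":[0,0,0],"gripper":0},{"delta_rot":[0,0,-0.143],"xyz":[0,0,0],"gripper":0},{"delta_rot":[0,0,-0.143],"xyz":[0,0,0],"gripper":0},{"delta_rot":[0,0,-0.143],"xyz":[0,0,0],"gripper":0},{"delta_rot":[0,0,-0.143],"xyz":[0,0,0],"gripper":0},{"delta_rot":[0,0,-0.143],"xyz":[0,0,0],"gripper":0},{"delta_rot":[0,0,-0.143],"xyz":[0,0,0],"gripper":0},{"delta_rot":[0,0,-0.143],"xyz":[0,0,0],"gripper":0},{"delta_rot":[0,0,-0.143],"xyz":[0,0,-0.002],"gripper":0},{"delta_rot":[0,0,0],"xyz":[0,0,0],"gripper":0}]'

```text
time: 12.7
tool_pos: [0.44, 0.0671, 0.0575]
tcp_rot: [2.377, 2.054, 0.0]
wrist_force: [-0.8, 0.2, -0.1]
width: 0.001
```

```bash
cat > st.py <<'E'
from workcell import bot,read_camera
from h import *
s=bot.read_state();p,R=toolinfo(s);yaw=np.radians(-8.3);e=np.array([np.cos(yaw),np.sin(yaw)]);l=np.array([-e[1],e[0]])
d=p[:2]-[.549,.05];print(s["time"],p.round(4),"s",(d@e).round(4),"l",(d@l).round(4),"toolx deg",np.degrees(np.arctan2(R[1,0],R[0,0])).round(2),"F along",(np.array(s["wrist_force"])[:2]@e).round(2))
E
python3 st.py
```

```text
12.7 [0.44   0.0671 0.0575] s -0.1103 l 0.0012 toolx deg 81.68 F along -0.83
```

arm_command --rows '[{"delta_rot":[0,0,0],"xyz":[0,0.015,0],"gripper":0},{"delta_rot":[0,0,0],"xyz":[0,0.01,0],"gripper":0},{"delta_rot":[0,0,0],"xyz":[0,0.005,0],"gripper":0},{"delta_rot":[0,0,0],"xyz":[0,0.003,0],"gripper":0},{"delta_rot":[0,0,0],"xyz":[0,0.003,0],"gripper":0},{"delta_rot":[0,0,0],"xyz":[0,0.003,0],"gripper":0},{"delta_rot":[0,0,0],"xyz":[0,0.003,0],"gripper":0},{"delta_rot":[0,0,0],"xyz":[0,0.004,0],"gripper":0},{"delta_rot":[0,0,0],"xyz":[0,0.005,0],"gripper":0},{"delta_rot":[0,0,0],"xyz":[0,0.006,0],"gripper":0},{"delta_rot":[0,0,0],"xyz":[0,0.006,0],"gripper":0},{"delta_rot":[0,0,0],"xyz":[0,0.006,0],"gripper":0}]'

```text
time: 13.9
tool_pos: [0.5087, 0.0569, 0.0569]
tcp_rot: [-2.377, -2.053, 0.001]
wrist_force: [-4.0, 0.7, -1.1]
width: 0.001
```

```bash
python3 st.py; python3 - <<'E'
from workcell import read_camera
import cv2
c=read_camera("scene");cv2.imwrite("pics/s8.png",cv2.resize(c["pixels"][100:240,260:440,::-1],None,fx=4,fy=4,interpolation=cv2.INTER_CUBIC))
E
```

```text
13.9 [0.5087 0.0569 0.0569] s -0.0409 l 0.001 toolx deg 81.64 F along -4.03
```

View pics/s8.png

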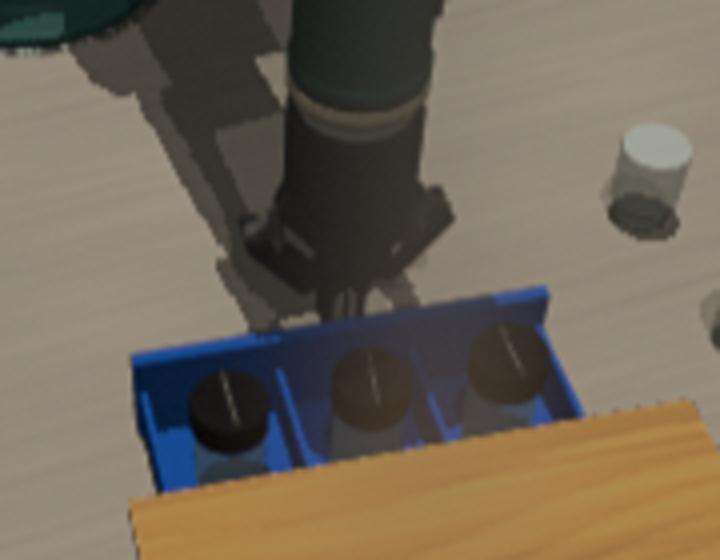

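The tray is moving and the shaker stands (crop pixel (372,390)). I carry on smoothly.

arm_command --rows '[{"delta_rot":[0,0,0],"xyz":[0,0.004,0],"gripper":0},{"delta_rot":[0,0,0],"xyz":[0,0.006,0],"gripper":0},{"delta_rot":[0,0,0],"xyz":[0,0.008,0],"gripper":0},{"delta_rot":[0,0,0],"xyz":[0,0.009,0],"gripper":0},{"delta_rot":[0,0,0],"xyz":[0,0.009,0],"gripper":0},{"delta_rot":[0,0,0],"xyz":[0,0.009,0],"gripper":0},{"delta_rot":[0,0,0],"xyz":[0,0.009,0],"gripper":0},{"delta_rot":[0,0,0],"xyz":[0,0.009,0],"gripper":0},{"delta_rot":[0,0,0],"xyz":[0,0.009,0],"gripper":0},{"delta_rot":[0,0,0],"xyz":[0,0.008,0],"gripper":0},{"delta_rot":[0,0,0],"xyz":[0,0.006,0],"gripper":0},{"delta_rot":[0,0,0],"xyz":[0,0.004,0],"gripper":0}]'

```text
time: 15.15
tool_pos: [0.5985, 0.0438, 0.0573]
tcp_rot: [2.377, 2.053, 0.001]
wrist_force: [-2.8, 0.8, 0.8]
width: -0.003
```

```bash
python3 st.py
```

```text
15.15 [0.5985 0.0438 0.0573] s 0.0499 l 0.001 toolx deg 81.64 F along -2.89
```

About 19 mm are left. I creep in until the force rises at the stop.

arm_command --rows '[{"delta_rot":[0,0,0],"xyz":[0,0.003,0],"gripper":0},{"delta_rot":[0,0,0],"xyz":[0,0.003,0],"gripper":0},{"delta_rot":[0,0,0],"xyz":[0,0.003,0],"gripper":0},{"delta_rot":[0,0,0],"xyz":[0,0.002,0],"gripper":0},{"delta_rot":[0,0,0],"xyz":[0,0.001,0],"gripper":0},{"delta_rot":[0,0,0],"xyz":[0,0,0],"gripper":0}]'

```text
time: 15.75
tool_pos: [0.6099, 0.0422, 0.0574]
tcp_rot: [2.377, 2.053, 0.001]
wrist_force: [-2.0, 0.1, -0.9]
width: 0.004
```

arm_command --rows '[{"delta_rot":[0,0,0],"xyz":[0,0.001,0],"gripper":0},{"delta_rot":[0,0,0],"xyz":[0,0.001,0],"gripper":0},{"delta_rot":[0,0,0],"xyz":[0,0.001,0],"gripper":0},{"delta_rot":[0,0,0],"xyz":[0,0,0],"gripper":0}]'

```text
time: 16.15
tool_pos: [0.6128, 0.0417, 0.0573]
tcp_rot: [2.377, 2.054, 0.0]
wrist_force: [-2.4, -0.2, 0.1]
width: -0.003
```

```bash
python3 st.py
```

```text
16.15 [0.6128 0.0417 0.0573] s 0.0643 l 0.001 toolx deg 81.65 F along -2.33
```

arm_command --rows '[{"delta_rot":[0,0,0],"xyz":[0,0.001,0],"gripper":0},{"delta_rot":[0,0,0],"xyz":[0,0.001,0],"gripper":0},{"delta_rot":[0,0,0],"xyz":[0,0,0],"gripper":0}]'

```text
time: 16.45
tool_pos: [0.6148, 0.0415, 0.0574]
tcp_rot: [2.377, 2.054, 0.001]
wrist_force: [-1.1, 0.1, 0.5]
width: 0.002
```

arm_command --rows '[{"delta_rot":[0,0,0],"xyz":[0,0.001,0],"gripper":0},{"delta_rot":[0,0,0],"xyz":[0,0.001,0],"gripper":0},{"delta_rot":[0,0,0],"xyz":[0,0,0],"gripper":0}]'

```text
time: 16.75
tool_pos: [0.6167, 0.0412, 0.0573]
tcp_rot: [2.377, 2.054, 0.0]
wrist_force: [-1.3, 1.0, 0.6]
width: 0.001
```

```bash
python3 st.py
```

```text
16.75 [0.6167 0.0412 0.0573] s 0.0683 l 0.001 toolx deg 81.65 F along -1.47
```

arm_command --rows '[{"delta_rot":[0,0,0],"xyz":[0,0.001,0],"gripper":0},{"delta_rot":[0,0,0],"xyz":[0,0.001,0],"gripper":0},{"delta_rot":[0,0,0],"xyz":[0,0,0],"gripper":0}]'

```text
time: 17.05
tool_pos: [0.6169, 0.0411, 0.0573]
tcp_rot: [-2.375, -2.052, 0.004]
wrist_force: [-7.7, 1.0, 5.3]
width: -0.002
```

arm_command --rows '[{"delta_rot":[0,0,0],"xyz":[0,0.001,0],"gripper":0},{"delta_rot":[0,0,0],"xyz":[0,0.001,0],"gripper":0},{"delta_rot":[0,0,0],"xyz":[0,0,0],"gripper":0}]'

```text
time: 17.35
tool_pos: [0.6169, 0.0412, 0.057]
tcp_rot: [-2.373, -2.05, 0.009]
wrist_force: [-12.6, 3.3, 8.4]
width: 0.005
```

```bash
python3 st.py
```

```text
17.35 [0.6169 0.0412 0.057 ] s 0.0684 l 0.001 toolx deg 81.65 F along -12.93
```

The force rose to 13 N at the predicted stop position. I back off and look.

arm_command --rows '[{"delta_rot":[0,0,0],"xyz":[0,-0.004,0],"gripper":0},{"delta_rot":[0,0,0],"xyz":[0,-0.006,0],"gripper":0},{"delta_rot":[0,0,0],"xyz":[0,-0.02,0],"gripper":0},{"delta_rot":[0,0,0],"xyz":[0,-0.04,0],"gripper":0},{"delta_rot":[0,0,0],"xyz":[0,-0.04,0],"gripper":0},{"delta_rot":[0,0,0],"xyz":[0,-0.04,0],"gripper":0},{"delta_rot":[0,0,0],"xyz":[0,-0.02,-0.03],"gripper":0},{"delta_rot":[0,0,0],"xyz":[0,0,-0.04],"gripper":0},{"delta_rot":[0,0,0],"xyz":[0,0,-0.04],"gripper":0},{"delta_rot":[0,0,0],"xyz":[0,0,0],"gripper":0},{"delta_rot":[0,0,0],"xyz":[0,0,0],"gripper":0},{"delta_rot":[0,0,0],"xyz":[0,0,0],"gripper":0}]'

```text
time: 18.55
tool_pos: [0.4517, 0.0652, 0.1664]
tcp_rot: [-2.377, -2.053, 0.001]
wrist_force: [-0.7, 0.2, -0.3]
width: 0.0
```

```bash
python3 st.py; python3 - <<'E'
from workcell import read_camera
from h import *
c=read_camera("top");cv2.imwrite("pics/t9.png",c["pixels"][:,:,::-1]);P=pts(c);H=P[...,2]
yaw=np.radians(-8.3);e=np.array([np.cos(yaw),np.sin(yaw)]);l=np.array([-e[1],e[0]]);D=P[...,:2]-[.549,.05];s=D@e;t=D@l
m=(abs(H-.075)<.006)&(abs(t)<.12)&(s>0)&(s<.12);print("panel top s",np.percentile(s[m],[2,50,98]),m.sum())
m=(abs(H-.122)<.004)&(abs(t)<.12)&(s>0)&(s<.3);print("oak near s",np.percentile(s[m],.5))
m=(abs(P[...,0]-.571)<.04)&(abs(P[...,1]-.3245)<.04)&(abs(H-.08)<.006);print("white",P[m].mean(0))
for n in("scene","wrist"):
    c=read_camera(n);i=c["pixels"][:,:,::-1]
    cv2.imwrite(f"pics/{n}9.png",i if n=="wrist" else cv2.resize(i[100:260,250:450],None,fx=4,fy=3.7,interpolation=cv2.INTER_CUBIC))
E
```

```text
18.55 [0.4517 0.0652 0.1664] s -0.0985 l 0.001 toolx deg 81.64 F along -0.67
panel top s [0.0796698  0.08413028 0.08952435] 410
oak near s 0.10999790913322062
white [0.57084681 0.32438225 0.08005455]
```

View pics/t9.png

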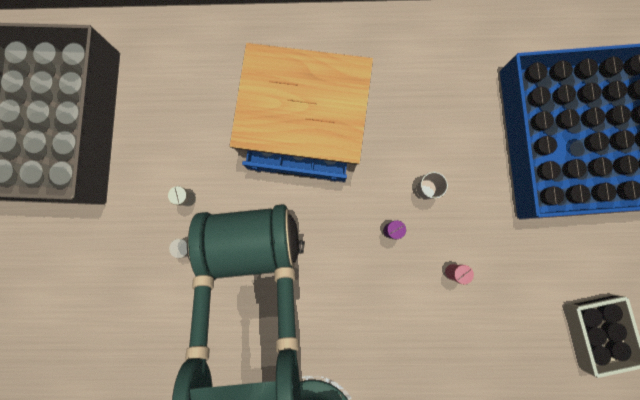

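View pics/wrist9.png

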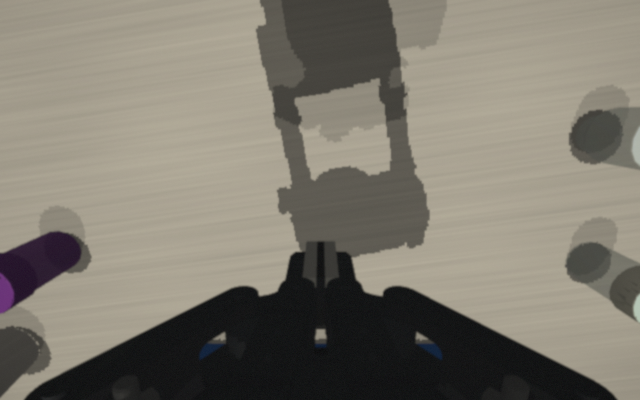

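View pics/scene9.png

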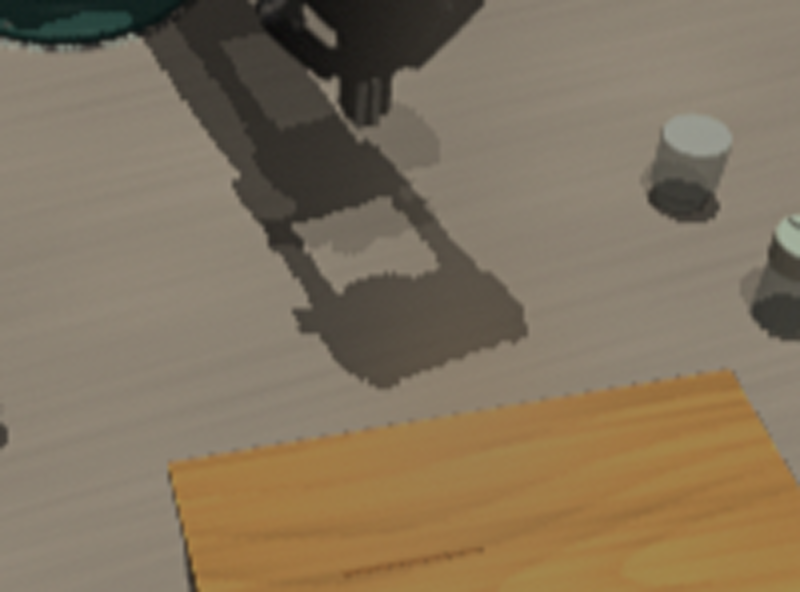

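The front panel is 30 mm proud of the cabinet (0.080 against 0.110), so the tray is shut, and the white shaker hasn't moved. The loaded shaker is hidden under the oak, so I tilt the wrist camera to look through the slot.

arm_command --rows '[{"delta_rot":[-0.1,0,0],"xyz":[0,0,0],"gripper":0},{"delta_rot":[-0.1,0,0],"xyz":[0,0,0],"gripper":0},{"delta_rot":[-0.1,0,0],"xyz":[0,0,0],"gripper":0},{"delta_rot":[-0.1,0,0],"xyz":[0,0,0],"gripper":0},{"delta_rot":[0,0,0],"xyz":[0,0,0],"gripper":0},{"delta_rot":[0,0,0],"xyz":[0,0,0],"gripper":0}]'

```text
time: 19.3
tool_pos: [0.4515, 0.0655, 0.1665]
tcp_rot: [2.131, 1.843, 0.371]
wrist_force: [-0.8, -0.2, -0.3]
width: -0.0
```

```bash
python3 - <<'E'
from workcell import read_camera
from h import *
c=read_camera("wrist");i=c["pixels"][:,:,::-1]
yaw=np.radians(-8.3);e=np.array([np.cos(yaw),np.sin(yaw),0])
print(proj(c,np.array([.549,.05,.08])+e*.119))
cv2.imwrite("pics/w10.png",i)
E
```

```text
(np.float64(318.89254557908373), np.float64(330.10219524325277))
```

View pics/w10.png

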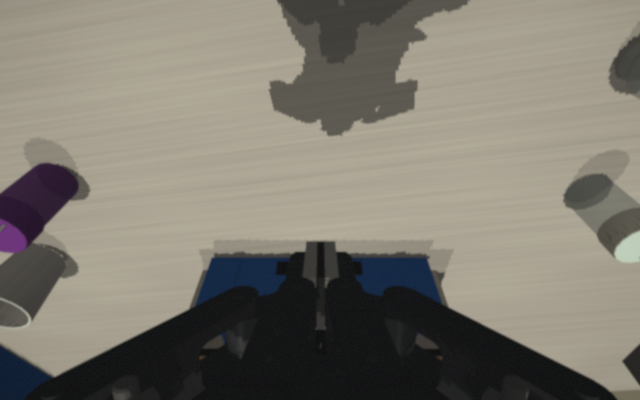

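The gripper hides the slot; the target would project at about (319,330). A bit more tilt should bring it above the fingertips.

arm_command --rows '[{"delta_rot":[-0.1,0,0],"xyz":[0,0,-0.02],"gripper":0},{"delta_rot":[-0.1,0,0],"xyz":[0,0,-0.02],"gripper":0},{"delta_rot":[-0.1,0,0],"xyz":[0,0,-0.02],"gripper":0},{"delta_rot":[-0.1,0,0],"xyz":[0,0,0],"gripper":0},{"delta_rot":[0,0,0],"xyz":[0,0,0],"gripper":0},{"delta_rot":[0,0,0],"xyz":[0,0,0],"gripper":0}]'

```text
time: 19.95
tool_pos: [0.4305, 0.0736, 0.2276]
tcp_rot: [1.862, 1.607, 0.666]
wrist_force: [-0.5, -0.1, 0.2]
width: -0.001
```

```bash
python3 - <<'E'
from workcell import read_camera
from h import *
c=read_camera("wrist");i=c["pixels"][:,:,::-1];T=c["camera_from_world"]
yaw=np.radians(-8.3);e=np.array([np.cos(yaw),np.sin(yaw),0])
print(proj(c,np.array([.549,.05,.08])+e*.119),-T[:3,:3].T@T[:3,3])
cv2.imwrite("pics/w11.png",i)
E
```

```text
(np.float64(316.22489513837826), np.float64(211.3430022391305)) [0.28309623 0.09598739 0.27860097]
```

View pics/w11.png

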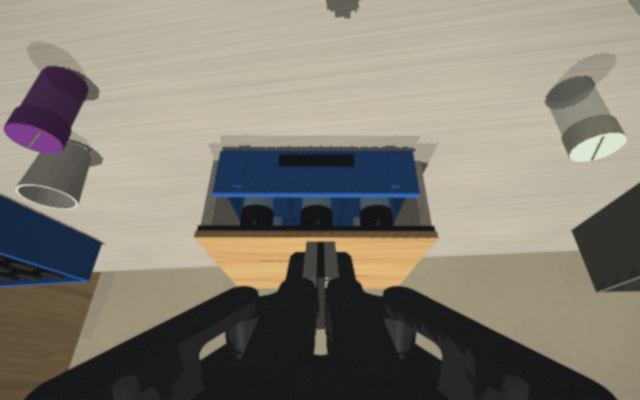

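Through the slot, the middle cap at (317,215) lines up with the fixed caps at (256,215) and (376,215), at the same height and upright. I hand in.

```bash
python3 -c "
from workcell import bot
s=bot.read_state();print(s['time'],s['wrist_force'],max(map(abs,s['joint_vel'])))
print(bot.finish_job())"
```

```text
20.0 [-0.34560802  0.52068665  0.3800831 ] 0.015518092025089856
the job is handed in; nothing more can be done
None
```

I stood the black-capped shaker upright in the middle front bay, let it go there without dropping it, pushed the tray shut, and handed the job in at 20.0 s of the 51 s.

- **Placing:** after release, the shaker's cap was within 1 mm of the bay centre, with its top at 92 mm, so it stood on the bay floor.
- **Tray:** the push ran at about 3 N and rose to about 13 N at the stop. The front panel then stood 30 mm proud of the cabinet, as it should when shut.
- **After shutting:** a tilted wrist-camera view through the slot showed the shaker's cap in line with the two fixed ones, at the same height and upright. The first try at this view was blocked by the gripper. I measured no position for the shaker after the push; that check was by eye.
- **White-capped shaker:** it had not moved, reading (0.571, 0.324) m before and after.
- **Robot:** it stood clear of everything, with the wrist force near zero.

No check failed or disagreed. The hand-in gave no verdict.

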